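# Hold a piston on its connecting rod, bores in line for the wrist pin

### The arm

A 7-joint arm with a two-finger parallel gripper is mounted at the origin on the work surface. World frame = base frame: x ahead of the robot, y to its left, z up, the work surface at z = 0. Lengths are in m, angles in rad, forces in N, time in s.
With the tool pointing down it reaches from about 0.425 to 0.925 m from the base axis. Payload 6.8 kg.
Tool frame: the origin (TCP) lies between the finger pads; the fingertips stand 14 mm ahead of it and the grasp point (between the pads) lies 5 mm behind it (robot.finger_overhang is the distance from the TCP to the fingertips, in m); y points along the fingers, z is the direction in which the jaws open and shut, and the axes are right-handed (so a half turn about y gives the same grasp; the last joint's range is limited). The gripper opens to 88 mm and grips with 3 to 60 N. Pads are 20 mm wide; open, the fingers measure 115 mm over their backs; the gripper's body (75 mm by 178 mm) begins 61 mm behind the grasp point.
Start: joints at [1.119, 0.477, 0.022, 1.555, -0.011, 1.109, -0.083], TCP at [0.228, -0.636, 0.237] pointing down, gripper open.
Joint ranges: [-2.96, 2.96], [-0.34, 2.1], [-1.41, 1.46], [0.24, 2.44], [-1.37, 4.51], [0.17, 1.92], [-2.96, 2.96]. Speed limits (rad/s): [2.39, 2.39, 3.14, 3.14, 3.14, 3.14, 3.14].

### API

Orientations are given as a rotation vector (axis times angle).
In Python, from rig import robot, snapshot, job_done, spot_in, cut_out, tip_of gives the robot as it stands.
- The arm moves only by the tool servo_tool, never from a script. Its argument "rows" is one flat list of numbers, 6 for each row, row after row: the shift along the tool's x, y, z in units of 60 cm (1.0 is 60 cm), then the turn, a rotation vector about the tool's x, y, z in units of 180 degrees (1.0 is 180 degrees). A call has 1 to 20 rows; each row shifts and turns the commanded pose from where the row before left it, along the tool's axes as they then stand; what a row does not reach is not made up. A row lasts 1/12 s, in which the tool goes at most 41.7 mm and 7.16 degrees, less where a joint would pass 70% of its speed; a pose out of reach is approached as far as the arm can. A call with a number of a shift or a turn outside -1 to 1 is refused whole. A call with a gripper value outside its range is refused whole. "hand" is the gripper's target within -1 to 1 (shut at 1, half-way at 0, fully open at -1), set as the call begins (left out, the last holds). The fingers move at their own pace and stop on an object; "force" is the grip in N (left out, the last holds). Time passes only in rows, so rows that do not move let the fingers close. It gives the time, the measured TCP pose, the force and the opening at its end, in the units of the state.
- robot.state(): the state, without advancing time (a new reading comes with each control period).
- snapshot(name): name is "scene" or "top" or "wrist"; returns a dict with "pixels" (420x560x3 uint8, blue, green, red), "vfov" (degrees; the focal length in pixels is half the picture's height over the tangent of half this angle, whatever the lens; pixels are square), "cx", "cy" (the principal point, pixels), "origin" and "orientation" of the camera in the world; the wrist camera has in their place "mount" (4x4, takes a point from camera to tool coordinates, whose origin is the TCP and whose axes are the tool frame's). Camera axes: x right, y up, looking along -z (the intrinsics and any distortion apply to the point x, -y, -z); pixel columns grow to the right and rows downward; lengths in m; the calibration is good to about 2 mm. A picture is of the moment at which its call begins: read the wrist's pose just before it. There is no depth.
- job_done(): hands the job in, once; it reports no verdict.
Trained networks look in a picture, given as the dict that the camera call returned (one of the last four; its "shot" number tells which), for a name from the list of things; names that differ only in an ending like _2 or _b are one class to them, and where a whole thing is asked for, a point or a joint stands for the part that bears it (a point fixed in the world has none). Each returns a list of dicts, best first, with "p" (0 to 1); they miss things now and then, are a little off and sometimes report something else, mostly with a low value. They report only what shows in the picture. A call takes as long as a camera call.
- spot_in(label, picture): "box" ([centre column, centre row, width, height] as shares, 0 to 1, of the picture: columns of its width, rows of its height, round what is visible of it).
- cut_out(label, picture): "region" (420x560 bool, what is visible of it) and "box" ([centre column, centre row, width, height] as shares, 0 to 1, of the picture: columns of its width, rows of its height, round what is visible of it).
- tip_of(label, picture): "centre" ([column, row] as shares, 0 to 1, of the picture: columns of its width, rows of its height: a listed point, or the origin of a listed thing).
The state is a dict: "t": time; "q": joint angles; "dq": joint speeds; "joint_torque": joint torques, N m; "tool_pos": TCP position; "ee_rot": TCP orientation; "ft_force": force on the tool from outside, world axes, zero at the start; "wrist_torque": the same for the moment, N m; "gripper_width": opening from 0.0 (shut) to 1.0 (fully open).
Only numpy, scipy, OpenCV 4.12 (cv2) and the standard library are available. Lean on these libraries where they do the work, as an engineer would, in place of code of your own. Each camera call takes 0.05 s, during which the arm holds its last target. There are 200 camera calls.

### The job

The connecting rod stands clamped in the bench vice with its small eye up: pick up the bright new piston, keep it upright, lower it over the eye so that the eye goes up between the two pin bosses without being forced, and bring the piston's pin bore in line with the hole in the eye, at the same height and pointing the same way, so that I can slide the wrist pin straight through. Do not let go: finish while holding the piston still there in the gripper, lifted off the rod rather than resting or pressing on it. Leave the old blackened piston, the wrist pin, the oil bottle and the drill where they are.

Things in the scene. Friction and masses are not known exactly. Their poses are not given: they have to be found in the camera images.
- piston_bore (a point): middle of the 16 mm pin bore of the bright new aluminium piston (60 mm diameter, 52 mm tall, about 0.2 kg), which starts standing upright on the bench, crown up. The point is on its centre line, 22 mm above the open skirt end, 30 mm below the crown. Local x: bore axis (a half turn makes no difference); z: up along the piston. Two dark valve pockets on the crown lie side by side along x.
- rod_eye (a point): middle of the hole in the small eye of the aluminium connecting rod, which stands upright in the vice and cannot move. Eye: ring of 24 mm outer diameter, 16 mm hole, 18 mm wide along the hole. Local x: axis of the hole (level, square to the jaws); z: up. With bore and hole in line, 8 mm remain between eye top and crown underside and 2.5 mm on each side between eye and bosses.
- rod: the connecting rod; origin at the lowest point of its big end, 122 mm straight below the hole in the small eye, axes as for the eye. The big end, 44 mm across (56 mm along y over the bolt lugs), reaches 44 mm above the origin; the shank above it is 19 mm wide along y and 12 mm along x.
- piston: the same new piston; origin at the centre of the open lower end of its skirt. Its two bosses, 28 mm wide, leave a 23 mm gap along x, open below; inside it is free 25 mm either way along y; the crown's underside is 20 mm above the bore axis. The top 20 mm (ring belt) is round all the way; below it the skirt is round only on the two y sides and cut away on the bore (x) sides.
- vice: blue bench vice with aluminium soft jaws, fixed to the bench; origin on the bench under the middle of the jaw gap. Local x: the direction in which the jaws close; the screw with its tommy bar ends 180 mm along -x, the fixed end reaches 107 mm along +x. Jaws 104 mm wide along y, tops 113 mm above the bench.
- old_piston_bore (a point): the same point of the old piston, same shape and size, but dull dark grey with a black carboned crown; it stands upright on the bench. To be left alone.
- wrist_pin_mid (a point): the middle of the steel wrist pin, a tube 15 mm in diameter and 46 mm long that stands on end on the bench. To be left alone.
- oil: green oil bottle with a black cap, 72 mm across and 200 mm tall, standing on the bench; origin at the centre of its underside. To be left alone.
- drill: yellow and black cordless drill lying on its side, about 240 mm by 200 mm and 70 mm high; origin on the bench under the motor housing, bit along local x, handle and battery along -y. To be left alone.

How it is judged:
By the outcome, as a careful person would: the job done as asked, in the order asked, and still so for the second after the job is handed in, while the arm keeps its last pose, push and grip.
It also fails if it takes over 38 s, if anything falls off the work surface, if the arm or the gripper's body presses on something with over 40 N, if the wrist force passes 120 N, or if a joint passes its speed limit or range.

## Working session

There is one attempt and no reset: what is moved stays moved. The work goes in short steps, Python scripts to look and compute and a tool call to move; the robot and the scene stay as the last step left them, time stands still between calls to the robot, and variables do not carry over. Pictures are saved under pics/ and viewed, about 8 in all and at most 12, crops included, and the job is handed in when it is done.

Besides the shell and the picture viewer there is one more tool, called after "Request:" as name(argument=value, ...) on one line, values as JSON. servo_tool: Moves the arm, as the interface text tells. Shifts and turns lie within -1 to 1; 1 stands for 60 cm of shift or 180 degrees of turn. Its arguments: {"type":"object","properties":{"rows":{"type":"array","items":{"type":"number","minimum":-1,"maximum":1}},"hand":{"type":"number"},"force":{"type":"number"}},"required":["rows"]}

```bash
mkdir -p pics; ls; python3 - <<'E'
from rig import robot,snapshot,spot_in,tip_of
import cv2,numpy as np
print(robot.state())
ims=[]
for n in("scene","top","wrist"):
    s=snapshot(n); cv2.imwrite(f"pics/{n}0.png",s["pixels"])
    print(n,{k:v for k,v in s.items() if k!="pixels"})
    for l in("piston_bore","rod_eye","old_piston_bore","wrist_pin_mid","vice","oil","drill"):
        r=tip_of(l,s)[:2]; print(l,[(round(d["p"],2),np.round(np.array(d["centre"])*[560,420],1)) for d in r])
E
```

```text
pics
{'t': 0.0, 'q': array([ 1.11891658,  0.4778026 ,  0.02234457,  1.55643822, -0.01150094,
        1.10930527, -0.08308329]), 'dq': array([-0.00043332, -0.00124215, -0.0004671 , -0.00020968,  0.00026439,
        0.00105254, -0.00127939]), 'joint_torque': array([-4.33843979e-04, -5.82846236e+01,  1.53449211e+00, -2.72603542e+01,
       -5.43059106e-02,  1.70332950e-02,  1.61854455e-04]), 'tool_pos': array([ 0.22729717, -0.63496554,  0.23568572]), 'ee_rot': array([-0.35375546,  2.03669475, -2.03303967]), 'ft_force': array([-0.19301622, -0.60375964,  0.09615869]), 'wrist_torque': array([-0.05022343, -0.05123767, -0.01220998]), 'gripper_width': 0.9959463190182856}
scene {'vfov': 47.6899783640275, 'cx': 287.93881290169924, 'cy': 208.6113544054552, 'origin': array([ 1.39990504, -0.78343798,  0.83909731]), 'orientation': array([0.95348042, 0.39849708, 0.76464921]), 'shot': 1}
piston_bore [(0.67, array([293.6, 203.6]))]
rod_eye [(0.84, array([252.6, 202.9]))]
old_piston_bore [(0.82, array([345.2, 195.1])), (0.15, array([396.3, 197.6]))]
wrist_pin_mid [(0.56, array([355.2, 251. ]))]
vice [(
[... 528 characters left out ...]
, array([262.4, 170.8]))]
vice [(0.81, array([328.8, 220.7])), (0.75, array([163.6, 207.6]))]
oil [(0.73, array([161.9, 207.6]))]
drill [(0.86, array([414.3, 212.7]))]
wrist {'vfov': 71.25693676142866, 'cx': 274.8186100192253, 'cy': 207.66171977724795, 'mount': array([[ 1.11365415e-04, -9.59233442e-01, -2.82614918e-01,
        -7.68454038e-02],
       [ 1.26061929e-04,  2.82614931e-01, -9.59233436e-01,
        -1.48913402e-01],
       [ 9.99999986e-01,  7.11984484e-05,  1.52396347e-04,
        -3.57721112e-04],
       [ 0.00000000e+00,  0.00000000e+00,  0.00000000e+00,
         1.00000000e+00]]), 'shot': 3}
piston_bore []
rod_eye []
old_piston_bore []
wrist_pin_mid []
vice []
oil []
drill []
```

```bash
cat > h.py <<'E'
import numpy as np,cv2
from scipy.spatial.transform import Rotation as R
def cam(s,st=None):
    f=210/np.tan(np.radians(s["vfov"])/2)
    if "mount" in s:
        T=np.eye(4);T[:3,:3]=R.from_rotvec(st["ee_rot"]).as_matrix();T[:3,3]=st["tool_pos"]
        M=T@s["mount"];Rm,o=M[:3,:3],M[:3,3]
    else: Rm,o=R.from_rotvec(s["orientation"]).as_matrix(),s["origin"]
    return f,s["cx"],s["cy"],Rm,np.array(o)
def ray(c,uv):
    f,cx,cy,Rm,o=c; d=Rm@np.array([(uv[0]-cx)/f,-(uv[1]-cy)/f,-1]); return o,d/np.linalg.norm(d)
def atz(c,uv,z):
    o,d=ray(c,uv); return o+d*(z-o[2])/d[2]
def proj(c,P):
    f,cx,cy,Rm,o=c; p=(np.atleast_2d(P)-o)@Rm; return np.c_[cx-f*p[:,0]/p[:,2],cy+f*p[:,1]/p[:,2]]
def tri(cs,uvs):
    A=np.zeros((3,3));b=np.zeros(3);L=[]
    for c,uv in zip(cs,uvs):
        o,d=ray(c,uv);Q=np.eye(3)-np.outer(d,d);A+=Q;b+=Q@o;L.append((o,Q))
    p=np.linalg.solve(A,b);return p,[np.linalg.norm(Q@(p-o)) for o,Q in L]
E
python3 - <<'E'
from h import *
S=dict(vfov=47.6899783640275,cx=287.9388,cy=208.61135,origin=np.array([1.39990504,-0.78343798,0.83909731]),orientation=np.array([0.95348042,0.39849708,0.76464921]))
T=dict(vfov=43.42491738974883,cx=285.49476,cy=209.5745,origin=np.array([0.34261773,0.00926064,1.89429852]),orientation=np.array([0.11307173,-0.10856596,-1.56790679]))
s,t=cam(S),cam(T)
for n,a,b in(("piston",(293.6,203.6),(255.6,248.5)),("eye",(252.6,202.9),(327.6,214.9)),("old",(345.2,195.1),(203,238)),("pin",(355.2,251),(262.4,170.8)),("vice",(252.7,258.9),(328.8,220.7)),("oil",(395.8,194.9),(161.9,207.6)),("drill",(154.5,322.1),(414.3,212.7))):
    p,e=tri([s,t],[a,b]);print(n,p.round(4),np.round(e,4))
a=cv2.imread("pics/scene0.png")
cv2.imwrite("pics/scene0c.png",cv2.resize(a[110:350,100:450],None,fx=2.28,fy=2.28,interpolation=cv2.INTER_CUBIC))
a=cv2.imread("pics/top0.png")
cv2.imwrite("pics/top0c.png",cv2.resize(a[110:300,130:480],None,fx=2.28,fy=2.28,interpolation=cv2.INTER_CUBIC))
E
```

```text
piston [0.468  0.1198 0.0356] [0.0002 0.0002]
eye [ 0.5673 -0.1245  0.1834] [0.0012 0.0012]
old [0.5114 0.3142 0.0107] [0.0055 0.0055]
pin [0.7501 0.0975 0.0189] [0.0016 0.0016]
vice [ 0.5722 -0.1387  0.0072] [0.0033 0.0033]
oil [0.6195 0.4638 0.0027] [0.0011 0.0011]
drill [ 0.5995 -0.4544 -0.0025] [0.0022 0.0022]
```

View pics/scene0c.png

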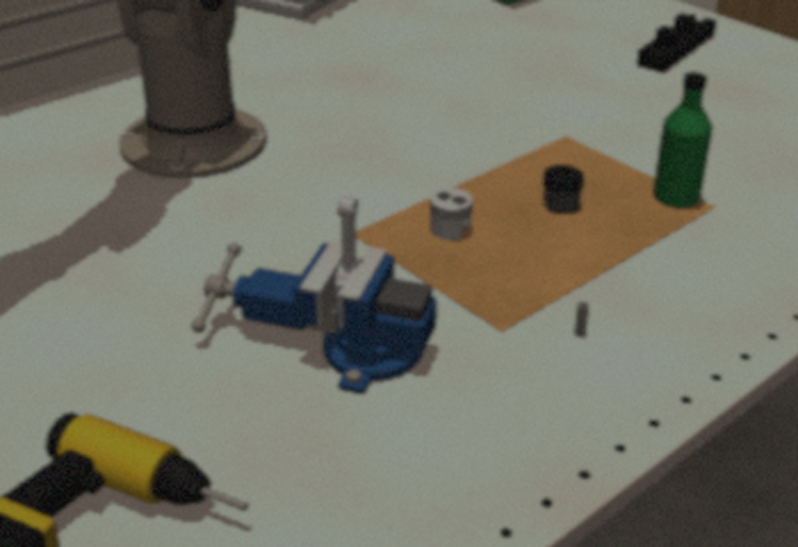

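View pics/top0c.png

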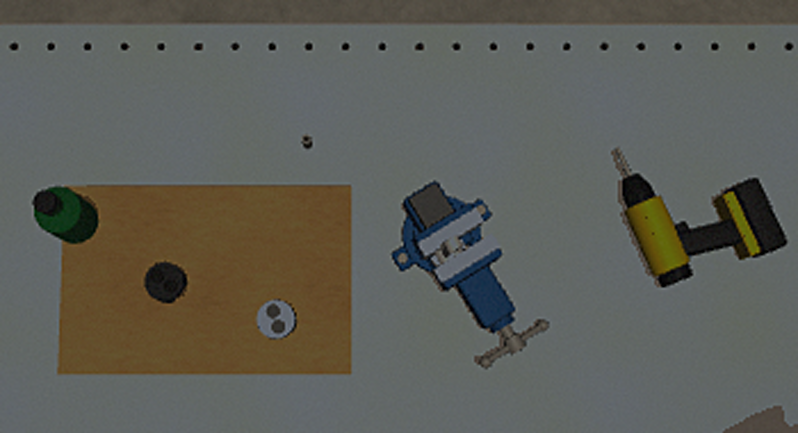

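```bash
cat >> h.py <<'E'
def Rdown(yaw): # yaw = world direction of tool z, deg; tool y down
    a=np.radians(yaw); z=np.array([np.cos(a),np.sin(a),0]);y=np.array([0,0,-1.]);return np.c_[np.cross(y,z),y,z]
def go(st,pos,yaw):
    """one lump: shift in tool axes (60cm units), turn (180deg units), rows needed"""
    Rm=R.from_rotvec(st["ee_rot"]).as_matrix(); d=Rm.T@(np.array(pos)-st["tool_pos"])
    w=R.from_matrix(Rm.T@Rdown(yaw)).as_rotvec(); 
    print("shift",(d/.6).round(4),"turn",(w/np.pi).round(4),"rows",np.linalg.norm(d)/.0417,np.degrees(np.linalg.norm(w))/7.16)
E
python3 - <<'E'
from h import *
from rig import robot
st=robot.state();Rm=R.from_rotvec(st["ee_rot"]).as_matrix();print(Rm.round(3));print(np.degrees(np.arctan2(Rm[1,2],Rm[0,2])))
go(st,[.5,-.2,.32],-63);go(st,[.5,-.2,.32],121)
E
```

```text
[[-0.941 -0.     0.337]
 [-0.337  0.    -0.941]
 [ 0.    -1.    -0.   ]]
-70.30370072556381
shift [-0.6722 -0.1389 -0.5303] turn [ 0.     -0.0406  0.    ] rows 12.480983324260109 1.0200699555895345
shift [-0.6722 -0.1389 -0.5303] turn [-0.      0.9372  0.    ] rows 12.480983324260109 23.560935654086144
```

```bash
python3 - <<'E'
from h import *
from rig import robot
go(robot.state(),[.567,-.1245,.30],-70.3)
E
```

```text
shift [-0.8198 -0.1056 -0.6112] turn [ 0. -0.  0.] rows 14.790691015364967 0.0005603621533452897
```

Request:
servo_tool(rows=[-0.03,-0.01,-0.02,0,0,0,-0.044,-0.008,-0.033,0,0,0,-0.044,-0.006,-0.033,0,0,0,-0.044,-0.006,-0.033,0,0,0,-0.044,-0.006,-0.033,0,0,0,-0.044,-0.006,-0.033,0,0,0,-0.044,-0.006,-0.033,0,0,0,-0.044,-0.006,-0.033,0,0,0,-0.044,-0.006,-0.033,0,0,0,-0.044,-0.006,-0.033,0,0,0,-0.044,-0.006,-0.033,0,0,0,-0.044,-0.006,-0.033,0,0,0,-0.044,-0.006,-0.033,0,0,0,-0.044,-0.006,-0.033,0,0,0,-0.044,-0.006,-0.033,0,0,0,-0.044,-0.004,-0.033,0,0,0,-0.044,-0.004,-0.033,0,0,0,-0.044,0,-0.033,0,0,0,-0.035,0,-0.025,0,0,0,0,0,0,0,0,0], hand=-1)

```text
t: 2.87
tool_pos: [0.5669, -0.1222, 0.2992]
ee_rot: [-0.359, 2.032, -2.026]
ft_force: [0.4, 1.2, 0.1]
gripper_width: 1.002
```

```bash
cat > look.py <<'E'
import sys,pickle
from rig import robot,snapshot,tip_of
from h import *
def look(tag,labels):
    st=robot.state();s=snapshot("wrist");pickle.dump((st,s),open(f"pics/{tag}.pkl","wb"))
    print(st["t"],st["tool_pos"].round(4),np.degrees(np.arctan2(*R.from_rotvec(st["ee_rot"]).as_matrix()[[1,0],2])))
    cv2.imwrite(f"pics/{tag}.png",cv2.convertScaleAbs(s["pixels"],alpha=1.3))
    for l,z in labels:
        for d in tip_of(l,s)[:2]:
            uv=np.array(d["centre"])*[560,420];print(l,round(d["p"],2),uv.round(1),atz(cam(s,st),uv,z).round(4))
E
python3 -c "
from look import *
look('w1',[('rod_eye',.179),('rod_eye',.183)])"
```

```text
2.8667 [ 0.5669 -0.1222  0.2992] -69.82080177133057
rod_eye 0.78 [278.4 215.5] [ 0.5585 -0.1282  0.179 ]
rod_eye 0.78 [278.4 215.5] [ 0.5597 -0.1277  0.183 ]
```

View pics/w1.png

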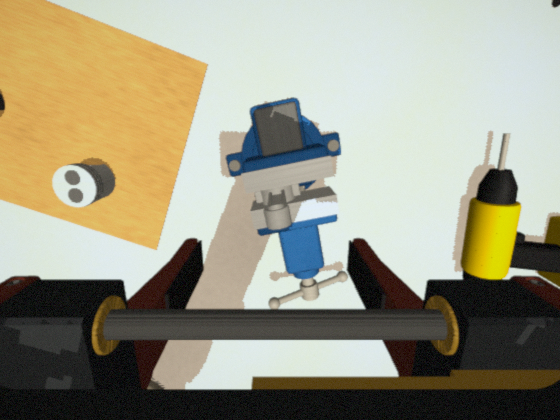

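```bash
python3 - <<'E'
from h import *
a=cv2.convertScaleAbs(cv2.imread("pics/w1.png"),alpha=.8)[150:250,220:350];b=cv2.convertScaleAbs(cv2.imread("pics/scene0.png"),alpha=1.5)[190:255,225:290]; c=cv2.convertScaleAbs(cv2.imread("pics/top0.png"),alpha=2)[190:240,300:350]
f=lambda i,k:cv2.resize(i,None,fx=k,fy=k,interpolation=cv2.INTER_CUBIC)
o=np.zeros((600,800,3),np.uint8)
A=f(a,4);o[:400,:520]=A;B=f(b,4);o[:260,530:790]=B;C=f(c,5);o[300:550,540:790]=C
cv2.imwrite("pics/cmp1.png",o)
E
```

```text
(no output)
```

View pics/cmp1.png

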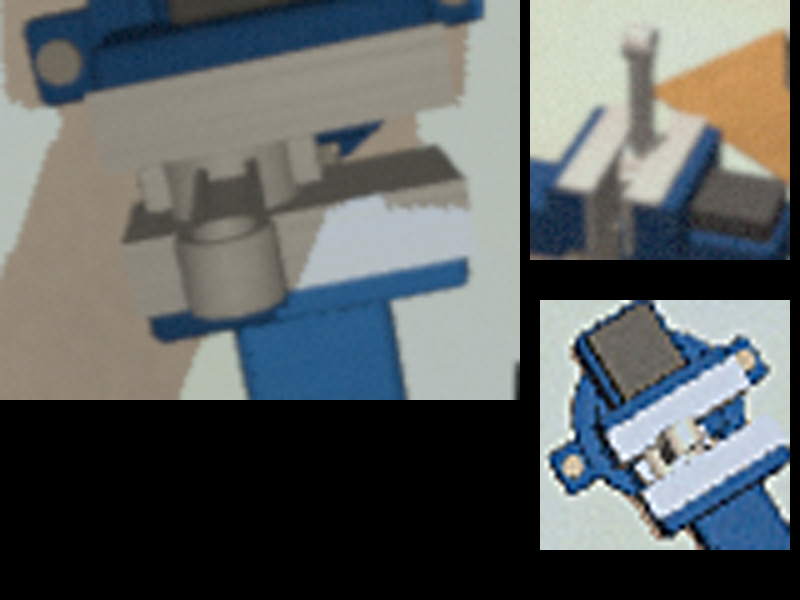

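```bash
python3 -c "
from h import *
from rig import robot
go(robot.state(),[.50,-.163,.27],-59.5)"
```

```text
shift [0.1191 0.0482 0.0168] turn [-0.0001 -0.0601  0.0002] rows 1.8640755601438452 1.5107319527359713
```

Request:
servo_tool(rows=[0.03,0.012,0.004,0,0,0,0.03,0.012,0.004,0,0,0,0.03,0.012,0.004,0,0,0,0.03,0.012,0.004,0,0,0,0,0,0,0,-0.02,0,0,0,0,0,-0.02,0,0,0,0,0,-0.02,0,0,0,0,0,0,0,0,0,0,0,0,0,0,0,0,0,0,0])

```text
t: 3.85
tool_pos: [0.4992, -0.163, 0.2703]
ee_rot: [-0.521, 1.923, -1.924]
ft_force: [0.0, 0.5, -0.1]
gripper_width: 1.001
```

```bash
python3 -c "
from look import *
look('w2',[('rod_eye',.179),('rod_eye',.183)])
a=cv2.imread('pics/w2.png')
st,s=pickle.load(open('pics/w2.pkl','rb'));u=proj(cam(s,st),[.567,-.1245,.19])[0].astype(int);print(u)
x0,y0=max(u[0]-65,0),max(u[1]-50,0);print(x0,y0)
cv2.imwrite('pics/w2c.png',cv2.resize(a[y0:y0+100,x0:x0+130],None,fx=6,fy=6,interpolation=cv2.INTER_CUBIC))"
```

```text
3.85 [ 0.4992 -0.163   0.2703] -59.69738395404828
rod_eye 0.97 [276.2 129.1] [ 0.5608 -0.1277  0.179 ]
rod_eye 0.97 [276.2 129.1] [ 0.5609 -0.1276  0.183 ]
[276 119]
211 69
```

View pics/w2c.png

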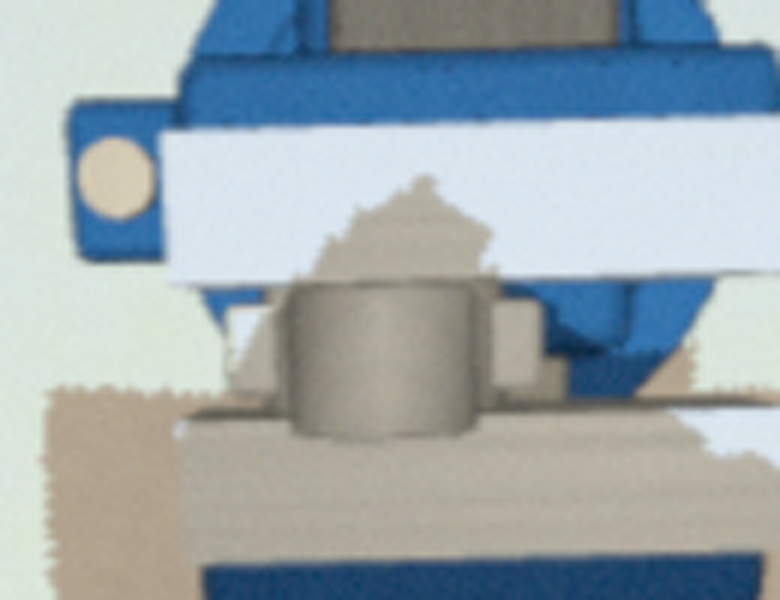

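```bash
python3 - <<'E'
from h import *
import pickle
from scipy.optimize import least_squares as ls
V=[pickle.load(open(f"pics/w{i}.pkl","rb")) for i in(1,2)]
C=[cam(s,st) for st,s in V]
c=C[1]; P=lambda x,y:(x/6+211,y/6+69)
for a,b in(((160,130),(775,114)),((170,285),(775,269)),((185,420),(660,407)),((205,566),(760,553))):
    A,B=atz(c,P(*a),.113),atz(c,P(*b),.113);d=B-A;print("jaw",A.round(4),B.round(4),np.degrees(np.arctan2(d[1],d[0])).round(2))
th=np.linspace(0,2*np.pi,120)
def cyl(p,yaw):
    a=np.radians(yaw);X=np.array([np.cos(a),np.sin(a),0]);Y=np.array([-X[1],X[0],0])
    return np.vstack([p+X*s+12e-3*(np.cos(th)[:,None]*Y+np.sin(th)[:,None]*np.array([0,0,1])) for s in(-.009,.009)])
obs=[np.array([174/4+220,290/4+220,215/4+150,319/4+150]),np.array([287/6+211,479/6+211,282/6+69,439/6+69])]
def ext(c,p,yaw):
    u=proj(c,cyl(p,yaw));return np.r_[u[:,0].min(),u[:,0].max(),u[:,1].min(),u[:,1].max()]
for yaw in(30.5,32):
  for use in((0,1),(0,),(1,)):
    r=ls(lambda p:np.concatenate([ext(C[i],p,yaw)-obs[i] for i in use]),[.561,-.128,.18]);print(yaw,use,r.x.round(4),r.fun.round(1))
E
```

```text
jaw [ 0.5719 -0.0781  0.113 ] [ 0.6243 -0.163   0.113 ] -58.31
jaw [ 0.5515 -0.0909  0.113 ] [ 0.6044 -0.1764  0.113 ] -58.26
jaw [ 0.5335 -0.1035  0.113 ] [ 0.576 -0.172  0.113] -58.18
jaw [ 0.5135 -0.1183  0.113 ] [ 0.5641 -0.2004  0.113 ] -58.37
30.5 (0, 1) [ 0.5607 -0.1267  0.1895] [-0.2 -0.3 -0.7  0.5  0.2  0.2  0.2 -0. ]
30.5 (0,) [ 0.5591 -0.1276  0.1841] [ 0.3 -0.4 -0.4  0.4]
30.5 (1,) [ 0.5607 -0.1266  0.1898] [-0.1  0.1  0.1 -0.1]
32 (0, 1) [ 0.5606 -0.1268  0.1888] [-0.3 -0.1 -0.9  0.5 -0.   0.3  0.1  0.2]
32 (0,) [ 0.5582 -0.128   0.1813] [ 0.3 -0.3 -0.3  0.3]
32 (1,) [ 0.5607 -0.1267  0.1871] [-0.   0.   0.1 -0.1]
```

Request:
servo_tool(rows=[-0.013,0,-0.042,0,0,0,-0.02,0,-0.042,0,0,0,-0.02,0,-0.042,0,0,0,-0.02,0,-0.042,0,0,0,-0.02,0,-0.042,0,0,0,-0.02,0,-0.04,0,0,0,-0.02,0,0,0,0,0,0,0,0,0,0,0,0,0,0,0,0,0])

```text
t: 4.75
tool_pos: [0.4927, 0.0072, 0.2702]
ee_rot: [-0.524, 1.921, -1.922]
ft_force: [-1.1, -0.1, 0.7]
gripper_width: 1.005
```

```bash
python3 -c "
from look import *
look('w3',[('rod_eye',.179),('rod_eye',.183),('piston_bore',.022)])
a=cv2.imread('pics/w3.png')
st,s=pickle.load(open('pics/w3.pkl','rb'));u=proj(cam(s,st),[.561,-.127,.185])[0].astype(int)
v=proj(cam(s,st),[.468,.12,.052])[0].astype(int);print(u,v)
x0,y0=u[0]-50,u[1]-45;x1,y1=max(v[0]-50,0),v[1]-45;print(x0,y0,x1,y1)
f=lambda i:cv2.resize(i,None,fx=5,fy=5,interpolation=cv2.INTER_CUBIC)
A,B=f(a[y0:y0+90,x0:x0+80]),f(a[y1:y1+90,x1:x1+80]);print(A.shape,B.shape)
o=np.zeros((450,800,3),np.uint8);o[:A.shape[0],:A.shape[1]]=A;o[:B.shape[0],400:400+B.shape[1]]=B
cv2.imwrite('pics/w3c.png',o)"
```

```text
4.75 [0.4927 0.0072 0.2702] -59.50078872006992
rod_eye 0.85 [455.7 226.3] [ 0.5631 -0.1334  0.179 ]
rod_eye 0.85 [455.7 226.3] [ 0.563  -0.1304  0.183 ]
piston_bore 0.78 [180.3 151.4] [0.4613 0.136  0.022 ]
piston_bore 0.48 [454.  229.2] [ 0.5612 -0.2521  0.022 ]
[452 227] [186 155]
402 182 136 110
(450, 400, 3) (450, 400, 3)
```

View pics/w3c.png

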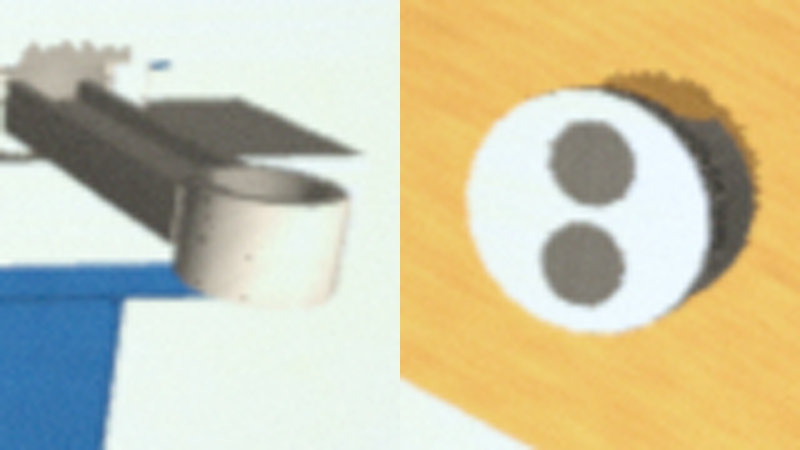

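```bash
cat > fit.py <<'E'
from h import *
import pickle
from scipy.optimize import least_squares as ls
C={i:cam(s,st) for i in(1,2,3) for st,s in [pickle.load(open(f"pics/w{i}.pkl","rb"))]}
th=np.linspace(0,2*np.pi,240)
def cyl(p,yaw):
    a=np.radians(yaw);X=np.array([np.cos(a),np.sin(a),0]);Y=np.array([-X[1],X[0],0])
    return np.vstack([p+X*s+12e-3*(np.cos(th)[:,None]*Y+np.sin(th)[:,None]*np.array([0,0,1])) for s in(-.009,.009)])
def disc(p,r=.03): return np.asarray(p)+r*np.c_[np.cos(th),np.sin(th),0*th]
def ext(c,P):
    u=proj(c,P);return np.r_[u[:,0].min(),u[:,0].max(),u[:,1].min(),u[:,1].max()]
obs={1:np.array([174/4+220,290/4+220,215/4+150,319/4+150]),2:np.array([287/6+211,479/6+211,282/6+69,439/6+69]),3:np.array([173/5+402,351/5+402,163/5+182,306/5+182])}
E
python3 - <<'E'
from fit import *
for use in((1,2,3),(2,3),(3,)):
    r=ls(lambda p:np.concatenate([ext(C[i],cyl(p,31.7))-obs[i] for i in use]),[.561,-.128,.18]);print(use,r.x.round(4),r.fun.round(1))
c=C[3];o=np.array([66/5+136,312/5+136,87/5+110,333/5+110])
for f in (0,1):
    r=ls(lambda p:ext(c,disc([p[0],p[1],p[2] if f else .052]))-o,[.468,.12,.052]);print(r.x.round(4),r.fun.round(2))
A,B=[atz(c,((x-400)/5+136,y/5+110),.052) for x,y in((593,163),(583,264))];d=A-B;print(A,B,(A+B)/2,np.degrees(np.arctan2(d[1],d[0])),np.linalg.norm(d))
E
```

```text
(1, 2, 3) [ 0.5606 -0.1269  0.1876] [-0.2 -0.2 -1.1  0.1  0.1  0.1  0.3  0.2 -0.5  0.4 -0.6  0.9]
(2, 3) [ 0.5607 -0.1268  0.1875] [ 0.1  0.1  0.1 -0.  -0.5  0.3 -0.8  0.7]
(3,) [ 0.5607 -0.1332  0.1792] [ 0.2 -0.2 -0.3  0.2]
[0.4633 0.1355 0.052 ] [ 0.23 -0.23  0.04 -0.05]
[0.4639 0.135  0.0541] [ 0.1  -0.1  -0.09  0.1 ]
[0.47480768 0.13985153 0.052     ] [0.45104451 0.13152985 0.052     ] [0.4629261  0.13569069 0.052     ] 19.299852893476224 0.0251781324011704
```

```bash
python3 - <<'E'
from fit import *
from rig import snapshot,tip_of
s,t=[np.mean([snapshot(n)["pixels"] for _ in range(6)],0) for n in("scene","top")]
S,T=snapshot("scene"),snapshot("top");s0,t0=cam(S),cam(T)
for n,c in(("scene",s0),("top",t0)):
    print(n,"crown ext",ext(c,disc([.4633,.1355,.052])).round(1),"eye ext",[(z,ext(c,cyl(np.array([.5606,-.1269,z]),31.7)).round(1)) for z in(.179,.187)])
f=lambda i,k:cv2.resize(cv2.convertScaleAbs(i,alpha=k),None,fx=8,fy=8,interpolation=cv2.INTER_CUBIC)
o=np.zeros((600,800,3),np.uint8)
o[:300,:400]=f(s[185:222.__int__()+1,228:278],1.6)[:300,:400]
o[:300,400:]=f(s[180:218,275:325],1.6)[:300,:400]
o[300:,:400]=f(t[200:238,305:355],2.2)[:300,:400]
o[300:,400:]=f(t[230:268,230:280],2.2)[:300,:400]
cv2.imwrite("pics/cmp2.png",o)
E
```

```text
File "<stdin>", line 9
    o[:300,:400]=f(s[185:222.__int__()+1,228:278],1.6)[:300,:400]
                            ^
SyntaxError: invalid decimal literal
```

```bash
python3 - <<'E'
from fit import *
from rig import snapshot,tip_of
s,t=[np.mean([snapshot(n)["pixels"] for _ in range(4)],0) for n in("scene","top")]
S,T=snapshot("scene"),snapshot("top");s0,t0=cam(S),cam(T);pickle.dump((S,T,s,t),open("pics/st.pkl","wb"))
for n,c in(("scene",s0),("top",t0)):
    print(n,"crown ext",ext(c,disc([.4633,.1355,.052])).round(1),"eye ext",[(z,ext(c,cyl(np.array([.5606,-.1269,z]),31.7)).round(1)) for z in(.179,.187)])
f=lambda i,k:cv2.resize(cv2.convertScaleAbs(i,alpha=k),None,fx=8,fy=8,interpolation=cv2.INTER_CUBIC)[:300,:400]
o=np.zeros((600,800,3),np.uint8)
o[:300,:400]=f(s[185:223,228:278],1.6)
o[:300,400:]=f(s[180:218,275:325],1.6)
o[300:,:400]=f(t[200:238,305:355],2.2)
o[300:,400:]=f(t[230:268,230:280],2.2)
cv2.imwrite("pics/cmp2.png",o)
E
```

```text
scene crown ext [287.  305.7 192.3 201.9] eye ext [(0.179, array([246. , 255.5, 198.5, 208.6])), (0.187, array([245.9, 255.5, 195.9, 206.1]))]
top crown ext [242.3 259.4 241.  258.2] eye ext [(0.179, array([324. , 333.1, 213. , 221.6])), (0.187, array([324.1, 333.3, 212.7, 221.3]))]
```

View pics/cmp2.png

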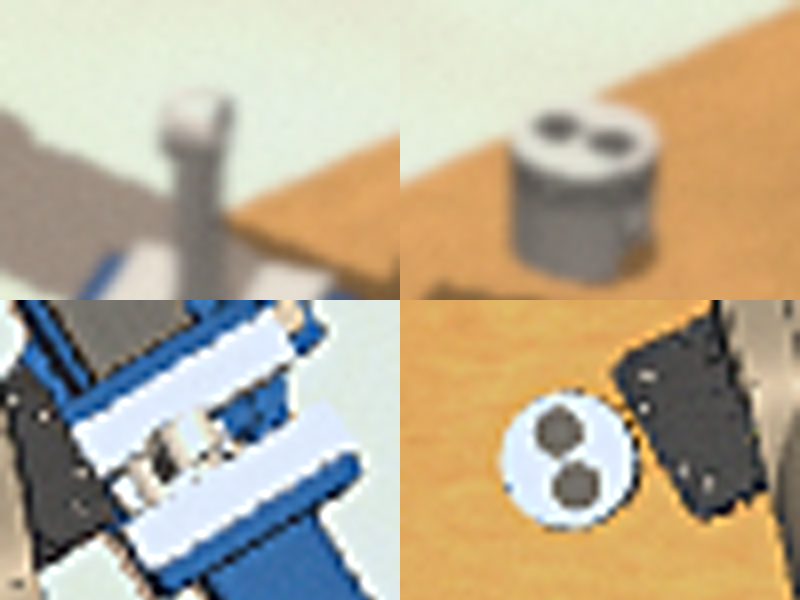

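```bash
python3 -c "
from h import *
from rig import robot
go(robot.state(),[.4634,.1355,.16],-70.7)"
```

```text
shift [-0.0666  0.1838 -0.2081] turn [-0.      0.0622 -0.    ] rows 4.107806666067718 1.563861880595071
```

Request:
servo_tool(rows=[-0.006,0.015,-0.02,0,0,0,-0.01,0.028,-0.031,0,0,0,-0.01,0.028,-0.031,0,0,0,-0.01,0.028,-0.031,0,0,0,-0.01,0.028,-0.031,0,0,0,-0.01,0.028,-0.031,0,0,0,-0.01,0.028,-0.031,0,0,0,0,0,0,0,0.021,0,0,0,0,0,0.021,0,0,0,0,0,0.02,0,0,0,0,0,0,0,0,0,0,0,0,0])

```text
t: 6.45
tool_pos: [0.4638, 0.1344, 0.1605]
ee_rot: [-0.349, 2.037, -2.037]
ft_force: [0.1, -0.2, 0.4]
gripper_width: 1.0
```

```bash
python3 -c "
from look import *
look('w4',[('piston_bore',.052)])
a=cv2.imread('pics/w4.png')
st,s=pickle.load(open('pics/w4.pkl','rb'))
v=proj(cam(s,st),[.4634,.1355,.052])[0].astype(int);print(v)
x1,y1=max(v[0]-80,0),v[1]-75;print(x1,y1)
cv2.imwrite('pics/w4c.png',cv2.resize(a[y1:y1+120,x1:x1+160],None,fx=5,fy=5,interpolation=cv2.INTER_CUBIC))"
```

```text
6.45 [0.4638 0.1344 0.1605] -70.54761611134403
piston_bore 0.83 [273.5 202.8] [0.4686 0.1377 0.052 ]
[273 208]
193 133
```

View pics/w4c.png

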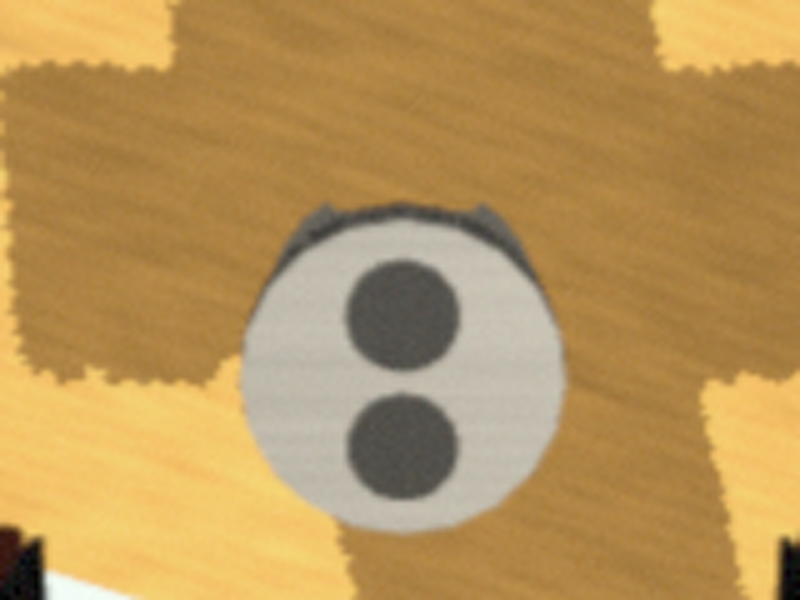

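```bash
python3 -c "
from fit import *
from rig import robot
st,s=pickle.load(open('pics/w4.pkl','rb'));c=cam(s,st)
o=np.array([241/5+193,566/5+193,219/5+133,534/5+133])
for f in (0,1):
    r=ls(lambda p:ext(c,disc([p[0],p[1],p[2] if f else .052]))-o,[.468,.12,.052]);print(r.x.round(4),r.fun.round(2))
P=[r.x[0],r.x[1]]
A,B=[atz(c,(x/5+193,y/5+133),.052) for x,y in((403,316),(403,448))];d=A-B;print((A+B)/2,np.degrees(np.arctan2(d[1],d[0])),np.linalg.norm(d))
go(robot.state(),[.4630,.1347,.029],-70.5)"
```

```text
[0.4628 0.1355 0.052 ] [-0.22  0.22  0.15 -0.15]
[0.4627 0.1355 0.0517] [-0.18  0.18  0.18 -0.19]
[0.46251864 0.13551691 0.052     ] 19.378692732673215 0.02529729930966348
shift [ 0.0011  0.2192 -0.0012] turn [-0.     -0.0004 -0.0001] rows 3.154622958652824 0.009866494983551482
```

Request:
servo_tool(rows=[0.001,0.015,-0.002,0,0,0,0,0.03,0,0,0,0,0,0.04,0,0,0,0,0,0.04,0,0,0,0,0,0.04,0,0,0,0,0,0.03,0,0,0,0,0,0.015,0,0,0,0,0,0.009,0,0,0,0,0,0,0,0,0,0,0,0,0,0,0,0,0])

```text
invalid input
```

Request:
servo_tool(rows=[0,0,0,0,0,0,0,0,0,0,0,0,0,0,0,0,0,0,0,0,0,0,0,0,0,0,0,0,0,0,0,0,0,0,0,0,0,0,0,0,0,0,0,0,0,0,0,0,0,0,0,0,0,0], hand=1, force=25)

```text
t: 7.3
tool_pos: [0.4637, 0.1343, 0.1605]
ee_rot: [-0.347, 2.038, -2.038]
ft_force: [0.1, 0.2, 0.0]
gripper_width: 0.362
```

My descent row list had 61 numbers, so the call was refused and the gripper closed in the air at z = 0.16. It touched nothing. I'll reopen it first.

Request:
servo_tool(rows=[0,0,0,0,0,0,0,0,0,0,0,0,0,0,0,0,0,0,0,0,0,0,0,0,0,0,0,0,0,0,0,0,0,0,0,0,0,0,0,0,0,0,0,0,0,0,0,0,0,0,0,0,0,0], hand=-1)

```text
t: 8.05
tool_pos: [0.4637, 0.1342, 0.1605]
ee_rot: [-0.347, 2.038, -2.038]
ft_force: [-1.1, 1.0, -0.2]
gripper_width: 0.983
```

Request:
servo_tool(rows=[0.001,0.015,-0.002,0,0,0,0,0.03,0,0,0,0,0,0.04,0,0,0,0,0,0.04,0,0,0,0,0,0.04,0,0,0,0,0,0.03,0,0,0,0,0,0.015,0,0,0,0,0,0.009,0,0,0,0,0,0,0,0,0,0,0,0,0,0,0,0])

```text
t: 8.88
tool_pos: [0.4631, 0.1355, 0.0294]
ee_rot: [-0.347, 2.038, -2.038]
ft_force: [0.1, -0.1, -0.0]
gripper_width: 1.005
```

Request:
servo_tool(rows=[0,0,0,0,0,0,0,0,0,0,0,0,0,0,0,0,0,0,0,0,0,0,0,0,0,0,0,0,0,0,0,0,0,0,0,0,0,0,0,0,0,0], hand=1, force=25)

```text
t: 9.47
tool_pos: [0.4631, 0.1353, 0.0295]
ee_rot: [-0.346, 2.038, -2.038]
ft_force: [-0.9, -0.5, 6.1]
gripper_width: 0.683
```

```bash
python3 -c "
from h import *
from rig import robot
st=robot.state();print(st['t'],st['tool_pos'],st['gripper_width'],np.degrees(np.arctan2(*R.from_rotvec(st['ee_rot']).as_matrix()[[1,0],2])))"
```

```text
9.4667 [0.46309104 0.13530459 0.02948788] 0.6834092236702425 -70.66619675488712
```

Request:
servo_tool(rows=[0,-0.008,0,0,0,0,0,-0.015,0,0,0,0,0,-0.03,0,0,0,0,0,-0.04,0,0,0,0,0,-0.045,0,0,0,0,0,-0.045,0,0,0,0,0,-0.045,0,0,0,0,0,-0.045,0,0,0,0,0,-0.045,0,0,0,0,0,-0.04,0,0,0,0,0,-0.03,0,0,0,0,0,-0.015,0,0,0,0,0,0,0,0,0,0,0,0,0,0,0,0])

```text
t: 10.63
tool_pos: [0.4623, 0.135, 0.2705]
ee_rot: [-0.348, 2.038, -2.039]
ft_force: [-0.1, -0.1, -1.9]
gripper_width: 0.683
```

```bash
python3 -c "
from look import *
look('w5',[('piston_bore',.3)])
a=cv2.imread('pics/w5.png')
st,s=pickle.load(open('pics/w5.pkl','rb'));print(st['tool_pos'],st['gripper_width'])
c=cam(s,st)
v=proj(c,st['tool_pos']+[0,0,.0225])[0].astype(int)
x1,y1=v[0]-100,v[1]-75;print(x1,y1)
cv2.imwrite('pics/w5c.png',cv2.resize(a[y1:y1+150,x1:x1+200],None,fx=4,fy=4,interpolation=cv2.INTER_CUBIC))"
```

```text
10.6333 [0.4623 0.135  0.2705] -70.66484454276582
[0.46233715 0.13498824 0.27049726] 0.6826026451309585
175 210
```

View pics/w5c.png

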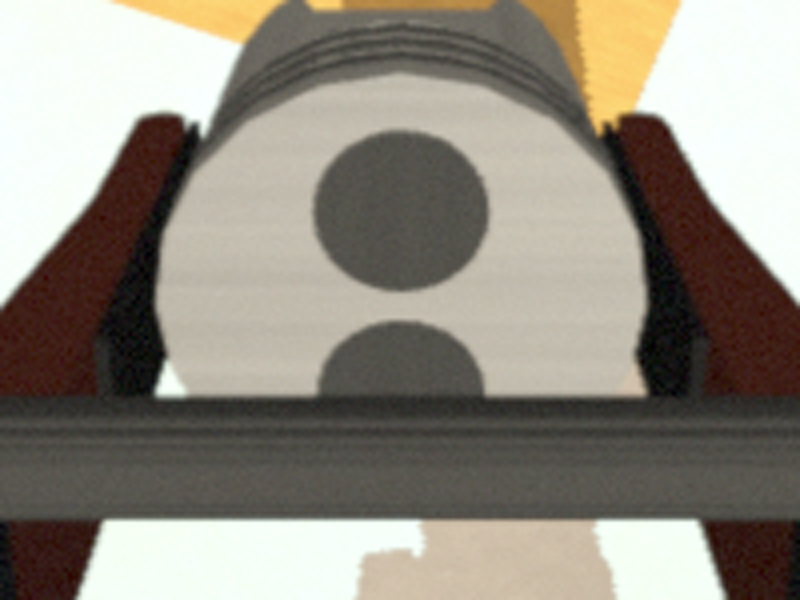

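```bash
python3 -c "
from fit import *
from rig import robot
st,s=pickle.load(open('pics/w5.pkl','rb'));c=cam(s,st)
o=np.array([156/4+175,648/4+175,72/4+210])
r=ls(lambda p:ext(c,disc(p))[:3]-o,st['tool_pos']+[0,0,.0225]);print(r.x-st['tool_pos'],r.fun)
r2=ls(lambda p:ext(c,disc(np.r_[p,st['tool_pos'][2]+.0225]))[:3]-o,st['tool_pos'][:2]);print(r2.x-st['tool_pos'][:2],r2.fun)
Rm=R.from_rotvec(st['ee_rot']).as_matrix();off=np.r_[r2.x-st['tool_pos'][:2],0];print('tool-frame off',Rm.T@off)
print('piston z axis tilt tool y',Rm[:,1])
"
```

```text
[-1.89271071e-04 -1.42809982e-05  2.23435076e-02] [5.68434189e-14 0.00000000e+00 0.00000000e+00]
[-1.38384980e-04  3.94746431e-06] [-0.07133324  0.07141174  0.00852708]
tool-frame off [ 1.29272803e-04  3.34663782e-08 -4.95431754e-05]
piston z axis tilt tool y [-2.50473488e-04 -3.02824856e-04 -9.99999923e-01]
```

```bash
python3 -c "
from h import *
from rig import robot
go(robot.state(),[.5606,-.1268,.27],-58.3)"
```

```text
shift [-0.0109 -0.001   0.4659] turn [ 0.0001 -0.0687  0.0008] rows 6.704858907366379 1.7262566457994326
```

Request:
servo_tool(rows=[0,0,0.01,0,0,0,-0.001,0,0.025,0,0,0,-0.001,0,0.035,0,0,0,-0.001,0,0.045,0,0,0,-0.001,0,0.045,0,0,0,-0.001,0,0.045,0,0,0,-0.001,0,0.045,0,0,0,-0.001,0,0.045,0,0,0,-0.001,0,0.045,0,0,0,-0.001,0,0.045,0,0,0,-0.001,0,0.04,0,0,0,-0.001,0,0.026,0,0,0,0,0,0.015,0,0,0,0,0,0,0,-0.014,0,0,0,0,0,-0.02,0,0,0,0,0,-0.02,0,0,0,0,0,-0.0147,0,0,0,0,0,0,0,0,0,0,0,0,0,0,0,0,0,0,0])

```text
t: 12.4
tool_pos: [0.5614, -0.1259, 0.2706]
ee_rot: [-0.542, 1.909, -1.909]
ft_force: [0.4, 0.2, -1.2]
gripper_width: 0.682
```

```bash
python3 - <<'E'
from look import *
from fit import *
st=robot.state();print(st["tool_pos"],st["gripper_width"],st["ft_force"])
go(st,[.5606,-.1268,.235],-58.3)
S,T=snapshot("scene"),snapshot("top")
s,t=[np.mean([snapshot(n)["pixels"] for _ in range(4)],0) for n in("scene","top")]
p=st["tool_pos"]
for n,c in(("scene",cam(S)),("top",cam(T))):
    print(n,"crown",ext(c,disc(p+[0,0,.0225])).round(1),"skirt",ext(c,disc(p-[0,0,.0295])).round(1),"eye",ext(c,cyl(np.array([.5606,-.1268,.187]),31.7)).round(1))
f=lambda i,k:cv2.resize(cv2.convertScaleAbs(i,alpha=k),None,fx=10,fy=10,interpolation=cv2.INTER_CUBIC)
print("scene crop origin 220,165")
cv2.imwrite("pics/cmp3.png",f(s[160:215,220:290],1.6))
E
```

```text
[ 0.56143801 -0.12588705  0.27064997] 0.681524660150941 [ 0.4303141   0.17222162 -1.22112691]
shift [0.002  0.0594 0.0006] turn [ 0.0002 -0.0002  0.0001] rows 0.8554317985589994 0.00582468112109044
scene crown [238.3 262.3 159.4 170.4] skirt [239.  262.5 177.3 188.8] eye [245.9 255.5 195.9 206.1]
top crown [321.3 340.9 202.7 222.1] skirt [320.3 339.3 205.2 224. ] eye [324.1 333.3 212.7 221.3]
scene crop origin 220,165
```

View pics/cmp3.png

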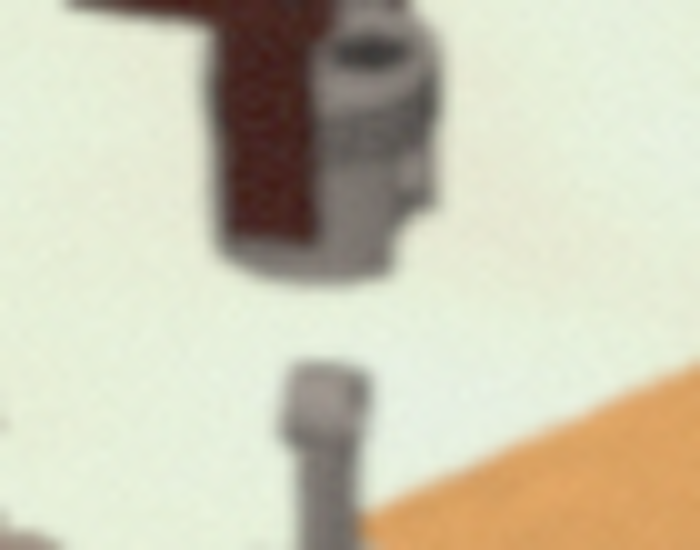

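Request:
servo_tool(rows=[0.001,0.01,0,0,0,0,0.001,0.015,0.0005,0,0,0,0,0.015,0,0,0,0,0,0.01,0,0,0,0,0,0.01,0,0,0,0,0,0.01,0,0,0,0,0,0,0,0,0,0,0,0,0,0,0,0])

```text
t: 13.57
tool_pos: [0.5605, -0.1273, 0.2284]
ee_rot: [-0.543, 1.909, -1.908]
ft_force: [-0.4, 0.1, -1.4]
gripper_width: 0.68
```

```bash
python3 -c "
from h import *
from rig import robot
st=robot.state();print(st['t'],st['tool_pos'],st['ft_force'],st['wrist_torque'])
go(st,[.5606,-.1268,.1945],-58.3)"
```

```text
13.5667 [ 0.56052475 -0.12730963  0.22843769] [-0.36802408  0.05232987 -1.37792182] [-0.00704111 -0.01098522  0.00693126]
shift [-0.0006  0.0566 -0.0006] turn [0.0002 0.     0.0002] rows 0.813947245598729 0.006407062479329029
```

Request:
servo_tool(rows=[-0.0005,0.004,-0.0005,0,0,0,0,0.005,0,0,0,0,0,0.006,0,0,0,0,0,0.006,0,0,0,0,0,0.006,0,0,0,0,0,0,0,0,0,0,0,0,0,0,0,0])

```text
t: 14.15
tool_pos: [0.5606, -0.1269, 0.2124]
ee_rot: [-0.542, 1.909, -1.908]
ft_force: [0.4, 0.5, -2.0]
gripper_width: 0.685
```

No contact: the force reads only the piston's weight. I'll go on down.

Request:
servo_tool(rows=[0,0.005,0,0,0,0,0,0.006,0,0,0,0,0,0.006,0,0,0,0,0,0.006,0,0,0,0,0,0.004,0,0,0,0,0,0.003,0,0,0,0,0,0,0,0,0,0,0,0,0,0,0,0,0,0,0,0,0,0])

```text
t: 14.9
tool_pos: [0.561, -0.1269, 0.1948]
ee_rot: [-0.542, 1.908, -1.909]
ft_force: [0.1, 0.7, -3.2]
gripper_width: 0.679
```

```bash
python3 - <<'E'
from look import *
from fit import *
st=robot.state();print(st["t"],st["tool_pos"],st["gripper_width"],st["ft_force"],st["wrist_torque"])
go(st,[.5606,-.1268,.1945],-58.3)
S=snapshot("scene");c=cam(S)
s=np.mean([snapshot("scene")["pixels"] for _ in range(4)],0);p=st["tool_pos"]
print("crown",ext(c,disc(p+[0,0,.0225])).round(1),"skirt",ext(c,disc(p-[0,0,.0295])).round(1),"bore",proj(c,p-[0,0,.0075]))
st=robot.state();w=snapshot("wrist");pickle.dump((st,w),open("pics/w6.pkl","wb"))
v=proj(cam(w,st),st['tool_pos']+[0,0,.0225])[0].astype(int);print(v-[100,75])
f=lambda i,k,n:cv2.resize(cv2.convertScaleAbs(i,alpha=k),None,fx=n,fy=n,interpolation=cv2.INTER_CUBIC)
A=f(s[170:240,225:275],1.6,8);a=w["pixels"][v[1]-75:v[1]+65,v[0]-50:v[0]+50];B=f(a,1.3,4)
o=np.zeros((560,800,3),np.uint8);o[:,:400]=A;o[:B.shape[0],400:]=B
cv2.imwrite("pics/cmp4.png",o)
E
```

```text
14.9 [ 0.56096666 -0.12694877  0.19483484] 0.6788777963933221 [ 0.09463184  0.68010723 -3.15175968] [-0.01799088 -0.02654069  0.03059574]
shift [ 0.0004  0.0006 -0.0005] turn [-0.0001  0.     -0.0001] rows 0.01243056016192452 0.0030359878707622435
crown [238.9 262.2 185.3 197. ] skirt [239.6 262.3 202.1 214.2] bore [[250.80158359 200.94965862]]
[175 210]
```

View pics/cmp4.png

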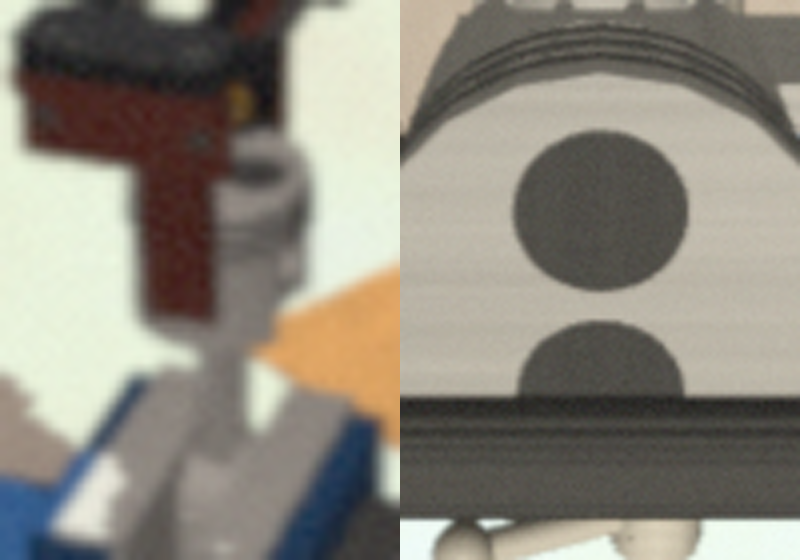

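```bash
python3 - <<'E'
from fit import *
from rig import robot,snapshot
sg=np.array([-1,1,-1,1])
for use in((1,2,3),(2,3)):
    r=ls(lambda p:np.concatenate([ext(C[i],cyl(p[:3],31.7))+sg*p[3]-obs[i] for i in use]),[.561,-.128,.18,0]);J=np.linalg.inv(r.jac.T@r.jac);print(r.x.round(4),r.fun.round(1),np.sqrt(np.diag(J))*.4)
a=[]
for _ in range(5): a.append(robot.state()["ft_force"]);snapshot("wrist")
print(np.round(a,1),robot.state()["tool_pos"],robot.state()["t"])
E
```

```text
[ 0.5606 -0.1268  0.1879 -0.3129] [ 0.  -0.6 -0.8 -0.1  0.3 -0.2  0.6 -0.2 -0.1  0.2 -0.3  0.7] [0.00013463 0.00017213 0.00039547 0.11856604]
[ 0.5607 -0.1267  0.1878 -0.298 ] [ 0.3 -0.3  0.4 -0.4 -0.1  0.1 -0.5  0.5] [0.00015232 0.00021498 0.00045172 0.14530011]
[[ 0.1  0.9 -1.8]
 [ 0.2 -1.5 -2. ]
 [ 0.3  0.2 -2.5]
 [ 0.2 -0.8 -1.6]
 [ 0.3 -0.2 -1.9]] [ 0.56079494 -0.12694401  0.19467079] 15.45
```

```bash
python3 -c "
from rig import job_done;print(job_done())"
```

```text
the job is handed in; nothing more can be done
None
```

The new piston is held upright over the rod eye, with its pin bore lined up with the hole as closely as I could measure. I handed the job in at about 15.5 s, with the gripper still holding at 25 N.

**Alignment:**

| | x (m) | y (m) | z (m) | Axis |
|---|---|---|---|---|
| Eye (wrist camera fits) | 0.5606 | -0.1268 | 0.187–0.188 | 31.7° |
| Bore (arm pose and grip offset) | 0.5608 | -0.1269 | 0.1872 | about 31.7° |

**Contact:** The force at the end was about 2 N downwards, which is the piston's own weight, and nothing resisted on the way down. The last wrist picture showed the piston had not shifted in the grip. The gripper touched only the piston.

**Doubts and mishaps:**
- **Eye height:** The position networks were off by up to 15 mm, so I used outline fits instead. One single-view fit put the eye at 0.179 m. The multi-view fit and the scene camera put it at 0.187–0.188 m, so the height is good to about 1 mm.
- **Scene camera:** It sits about 2 pixels sideways off the wrist camera. The shift was the same for piston and eye, so it cancels out.
- **Bore and hole not seen in line:** With the piston on, no camera could see the hole, so the alignment is calculated rather than seen.
- **Refused move:** One descent call was refused because it had a number too many. The gripper then closed in empty air above the piston, and I reopened it before going down.

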